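Shelve the last volume of a set and count the set in on a lever tally counter

ROBOT

A 6-joint arm with a two-finger parallel gripper is mounted at the origin on the work surface. World frame = base frame: x ahead of the robot, y to its left, z up, the work surface at z = 0. Lengths are in mm, angles in rad, forces in N, time in s.
With the tool pointing down it reaches from about 400 to 925 mm from the base axis. Payload 12.5 kg.
Tool frame: the origin (TCP) lies midway between the tips of the shut fingers; the grasp point (between the pads) lies 19 mm behind it; z points along the fingers, y is the direction in which the jaws open and shut (so a half turn about z gives the same grasp; the last joint's range is limited). The gripper opens to 95 mm and grips with 3 to 60 N. Pads are 20 mm wide; open, the fingers measure 119 mm over their backs; the gripper's body (75 mm by 180 mm) begins 59 mm behind the grasp point.
Start: joints at [1.01, 0.491, 1.559, -0, 1.092, -0.106], TCP at [274.538, 561.494, 214.661] pointing down, gripper open.
Joint ranges: [-3.1, 3.1], [-0.84, 2.19], [0.05, 2.79], [-1.13, 4.28], [0.06, 2.93], [-2.69, 2.69]. Speed limits (rad/s): [2.22, 2.22, 2.79, 3.14, 3.14, 3.14].

INTERFACE

Orientations are given as [roll, pitch, yaw] about the fixed x, y, z axes, in that order (R = Rz(yaw) Ry(pitch) Rx(roll)).
In Python, from cell import env gives the robot as it stands.
- The arm moves only by the tool servo_tool, never from a script. Its argument "plan" is a list of rows, each a list of 7 numbers: the shift along the tool's x, y, z in m, then the turn, a rotation vector about the tool's x, y, z in degrees, then the opening in per cent of the stroke, from 0 (shut) to 100 (fully open). In form: [[dx, dy, dz, wx, wy, wz, jaw], ...]. A call has 1 to 8 rows; each row shifts and turns the pose as measured when the row begins, along the tool's axes as they then stand; what a row does not reach is not made up. A row lasts 1/12 s, in which the tool goes at most 41.7 mm and 7.16 degrees, less where a joint would pass 70% of its speed; a pose out of reach is approached as far as the arm can. A call is refused whole if a number of a shift passes 0.0417 or a number of a turn 7.16, either way. A call with a gripper value outside its range is refused whole. The fingers move at their own pace and stop on an object; the grip force is fixed at half the most. Time passes only in rows, so rows that do not move let the fingers close. It gives the time, the measured TCP pose, the force and the opening at its end, in the units of the state.
- env.state(): the state, without advancing time (a new reading comes with each control period).
- env.read_camera(name): name is "side" or "top"; returns a dict with "img" (480x640x3 uint8, blue, green, red), "intrinsics" (3x3 intrinsics, pixels), "k1" (the pictures are not rectified: a ray, as slopes to the right and down, at radius r is drawn at 1 + k1 r^2 times it, then the intrinsics apply), "R" (3x3) and "t" (3): a world point X has camera coordinates R X + t. Camera axes: x right, y down, z forward; pixel columns grow to the right and rows downward; lengths in mm; the calibration is good to about 2 mm. A picture is of the moment at which its call begins. There is no depth.
- env.job_done(): hands the job in, once; it reports no verdict.
The state is a dict: "t": time; "joints": joint angles; "qvel": joint speeds; "tau": joint torques, N m; "eef_pos": TCP position; "tcp_rot": TCP orientation; "ft_force": force on the tool from outside, world axes, zero at the start; "moment": the same for the moment, N m; "opening": opening from 0.0 (shut) to 1.0 (fully open).
Only numpy, scipy, OpenCV 4.12 (cv2) and the standard library are available. Lean on these libraries where they do the work, as an engineer would, in place of code of your own. Each camera call takes 0.05 s, during which the arm holds its last target. There are 200 camera calls.

TASK

Finish checking in the four-volume navy set: take the navy volume that stands loose on the desk and stand it upright in the empty end bay of the book rack, spine facing out like the other three, setting it down rather than dropping it. Then count the set in on the tally counter with the blue lever, four full strokes, one for each volume, letting the lever come right back up each time. Leave the other two counters, the shelved volumes and everything else on the desk undisturbed.

Things in the scene. Friction and masses are not known exactly. Their poses are not given: they have to be found in the camera images.
- vol4: the loose navy hardback with gold bands on its spine, standing upright on the desk: 36 mm thick (its y), 120 mm deep (its x), 175 mm tall (its z), about 0.4 kg (0.28 to 0.56). Origin at the centre of its underside; the spine is its -x face, turned roughly towards the robot. It stands on one of two places at the right of the desk, the green book on the other
- vol4_spine (a point): middle of the loose navy volume's spine, 60 mm to its -x and 87.5 mm above its underside
- vol1: navy volume of the same size and make, standing in the rack (far left bay, rack y +99 mm), loose; origin and axes as for the loose one
- vol2: the same, in the bay at rack y +33 mm
- vol3: the same, in the bay at rack y -33 mm, next to the empty bay
- green_book: dark green hardback, 34 x 118 x 182 mm, standing loose on the desk; not part of the set
- rack: desktop book rack, fixed: oak board 150 mm deep (x) by 290 mm long (y), 16 mm thick, with five upright wire loops (5 mm wire, 110 mm along x, tops 88 mm above the desk) 66 mm apart that make four bays, each 61 mm clear. Origin at the centre of the underside; its front, where the spines face, is -x. Neighbouring volumes leave about 30 mm between their sides
- rack_bay (a point): centre of the floor of the empty end bay (rack y -99 mm), on top of the board; axes as the rack's. A volume stands in it with its x along this x, 12 mm free on either side
- bank: fixed grey base plate, 100 x 216 x 8 mm, carrying three equal lever tally counters side by side along its y, 68 mm apart, in any order of colours. Each: chromed round case 54 mm across and 45 mm wide, lying along y, top 79 mm above the desk, black reset knob on its -y end, reading window in the top. Origin at the centre of the underside, front (where the levers point) to -x; the counters face as the plate does
- blue_pad (a point): centre of the top face of the blue thumb pad (22 mm along x, 18 mm along y) at the end of the blue counter's lever, which juts out in front of its case; about 91 mm above the desk at rest. Axes as the base plate's at rest (x points away from the lever's free end). The pad's centre stays 20 mm or more in front of the case all through the stroke, and nothing stands above it
- blue_lever (a joint): angle of the blue thumb lever, rad: 0 up at rest, 0.31 at its lower stop (pad 19 mm down, 2 mm forward). It needs about 1.4 N on the pad at first, 4.2 N near the stop (more if struck fast) and springs back in 0.1 s. Down to the stop counts one; a stroke under two thirds leaves the wheel part-way and the next merely completes it; a new stroke is taken only once the lever is fully up
- blue_wheel (a joint): the units number wheel behind the reading window of the blue-lever counter (ivory, one mark per digit, red mark at zero). Joint value in rad from its reading at the start of the job (0); one full lever stroke adds 0.628 (36 degrees); the ratchet never turns it back
- red_wheel (a joint): the units number wheel behind the reading window of the red-lever counter (ivory, one mark per digit, red mark at zero). Joint value in rad from its reading at the start of the job (0); one full lever stroke adds 0.628 (36 degrees); the ratchet never turns it back
- yellow_wheel (a joint): the units number wheel behind the reading window of the yellow-lever counter (ivory, one mark per digit, red mark at zero). Joint value in rad from its reading at the start of the job (0); one full lever stroke adds 0.628 (36 degrees); the ratchet never turns it back
- button_jar: glass jar with brass lid, 64 mm across, 85 mm tall, loose, behind the counters; origin under its centre
- pin_tin: white tin with a grey pad full of yellow-headed pins, 66 mm across, 50 mm tall, loose, behind the counters; origin under its centre
- pencil_mug: blue mug with pencils, 74 mm across, about 170 mm tall with them, loose, behind the counters; origin under its centre
- spool_white: wooden spool of ivory thread, 30 mm across, 38 mm tall, standing loose in front of the rack, nearer the robot; origin under its centre
- spool_gold: the same with gold thread
There are look-alikes about, which are no part of the job. Leave any turquoise look-alike of the vol3 alone.

How it is judged (in metres and radians):
On the way, in this order (a step that is already met when the one before it is completed fails the run):
1. the last navy volume stands in the empty bay, spine out, let go, before any stroke is counted (x of vol4 in the frame of rack_bay between -0.03 and 0.03 m and y of vol4 in the frame of rack_bay between -0.02 and 0.02 m and z of vol4 in the frame of rack_bay between -0.006 and 0.008 m and angle between vol4's own z axis and vertical below 0.17 rad and angle between the x axis of vol4 and the x axis of rack, either way round below 0.22 rad and x of vol4_spine in the frame of rack below -0.02 m and contact force between the fingers and vol4 below 0.1 N and value of joint blue_wheel below 0.3 rad), for 0.2 s.
2. the blue counter has been advanced four strokes and its lever is up again (value of joint blue_wheel between 2.38 and 2.75 rad and value of joint blue_lever below 0.03 rad), for 0.2 s.
At the end, for the whole second after the job is handed in: volume 4 at rest in the end bay: on the board (8 mm), within 30 mm of its centre in depth and 20 mm sideways, 10 degrees of upright, 12 of square, spine out, let go; blue wheel four strokes on (2.38 to 2.75 rad), lever up; red and yellow not advanced; volumes 1 to 3 upright (all of step 2 and x of vol4 in the frame of rack_bay between -0.03 and 0.03 m and y of vol4 in the frame of rack_bay between -0.02 and 0.02 m and z of vol4 in the frame of rack_bay between -0.006 and 0.008 m and angle between vol4's own z axis and vertical below 0.17 rad and angle between the x axis of vol4 and the x axis of rack, either way round below 0.22 rad and x of vol4_spine in the frame of rack below -0.02 m and contact force between the fingers and vol4 below 0.1 N and value of joint each of red_wheel, yellow_wheel below 0.3 rad and angle between each of vol1, vol2, vol3's own z axis and vertical below 0.2 rad and linear speed of vol4 below 0.02 m/s); the robot touches nothing.
It fails at once if a stroke is counted on the red or yellow counter (value of joint any of red_wheel, yellow_wheel above 0.3 rad).
It fails at once if a shelved volume or the green book is knocked over or shoved by more than 40 mm (angle between any of vol1, vol2, vol3, green_book's own z axis and vertical above 0.3 rad or distance of any of vol1, vol2, vol3, green_book from where it was at the start of the episode above 0.04 m).
It fails at once if the jar, the pin tin, the pencil mug or a spool is shoved by more than 40 mm (distance of any of button_jar, pin_tin, pencil_mug, spool_white, spool_gold from where it was at the start of the episode above 0.04 m).
It fails at once if the navy volume is dropped (falls freely at more than 0.6 m/s) or falls over ((linear speed of vol4 above 0.6 m/s and contact force between the fingers and vol4 below 0.1 N) or angle between vol4's own z axis and vertical above 1 rad).
It also fails if it takes over 48 s, if anything falls off the work surface, if the arm or the gripper's body presses on something with over 40 N, if the wrist force passes 120 N, or if a joint passes its speed limit or range.

## Working session

There is one attempt and no reset: what is moved stays moved. The work goes in short steps, Python scripts to look and compute and a tool call to move; the robot and the scene stay as the last step left them, time stands still between calls to the robot, and variables do not carry over. Pictures are saved under pics/ and viewed, about 8 in all and at most 12, crops included, and the job is handed in when it is done.

Besides the shell and the picture viewer there is one more tool, called as name(argument=value, ...), one argument or row to a line, values as JSON. servo_tool: Moves the arm, as the interface text tells. Its arguments: {"type":"object","properties":{"plan":{"type":"array","items":{"type":"array","items":{"type":"number"}}}},"required":["plan"]}

```bash
mkdir -p pics
cat > h.py <<'E'
import numpy as np, cv2
from cell import env
def snap(n,f):
    c=env.read_camera(n); cv2.imwrite(f'pics/{f}.png',c['img']); np.savez(f'pics/{f}.npz',**{k:np.array(c[k]) for k in('intrinsics','k1','R','t')}); return c
def load(f): return dict(np.load(f'pics/{f}.npz'))
def ray(c,u,v):
    K=c['intrinsics']; d=np.array([(u-K[0,2])/K[0,0],(v-K[1,2])/K[1,1]]); s=d.copy()
    for _ in range(20): s=d/(1+c['k1']*(s@s))
    return -c['R'].T@c['t'], c['R'].T@np.array([*s,1])
def atz(c,u,v,z):
    o,d=ray(c,u,v); return (o+d*(z-o[2])/d[2]).round(1)
def proj(c,X):
    p=c['R']@np.array(X,float)+c['t']; s=p[:2]/p[2]; s=s*(1+c['k1']*(s@s)); K=c['intrinsics']; return (K[:2,:2]@s+K[:2,2]).round(1)
def crop(f,x0,y0,w,h,k,o):
    cv2.imwrite(f'pics/{o}.png',cv2.resize(cv2.imread(f'pics/{f}.png')[y0:y0+h,x0:x0+w],None,fx=k,fy=k,interpolation=cv2.INTER_CUBIC))
E
python3 -c "
from h import *
for n in('top','side'):
    c=snap(n,n+'0'); print(n,ray(c,320,240),c['k1'])
print(env.state())"
```

```text
top (array([ 393.55924771,   22.84922099, 1651.32169342]), array([ 0.1104233 ,  0.02087558, -0.99374785])) -0.19304452958897544
side (array([425.07307179, 771.65776464, 776.32331756]), array([ 0.0949347 , -0.71734657, -0.69034278])) 0.029989775701686115
{'t': 0.1, 'joints': array([ 1.01042032e+00,  4.91466947e-01,  1.55936873e+00, -3.10669560e-05,
        1.09167923e+00, -1.05594915e-01]), 'qvel': array([ 0.00014738,  0.00128579, -0.00250988, -0.00018349,  0.00059738,
       -0.00045711]), 'tau': array([ 2.03049007e-03, -6.13623118e+01, -2.58605397e+01,  6.93399226e-02,
        4.70801059e-02, -6.43607927e-05]), 'eef_pos': array([274.41727516, 561.31037129, 214.14707824]), 'tcp_rot': array([-3.14067263e+00, -6.98021368e-05,  2.68682587e+00]), 'ft_force': array([-0.27926616,  0.57688131, -0.26797585]), 'moment': array([-0.05413026,  0.04618332,  0.02821049]), 'opening': 0.9983863475276707}
```

View pics/top0.png

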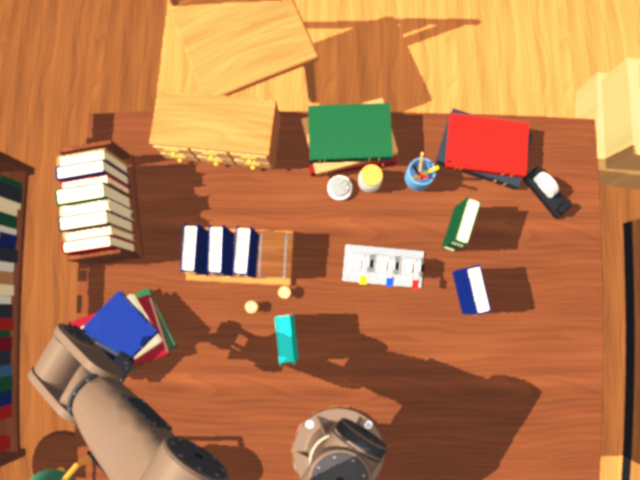

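View pics/side0.png

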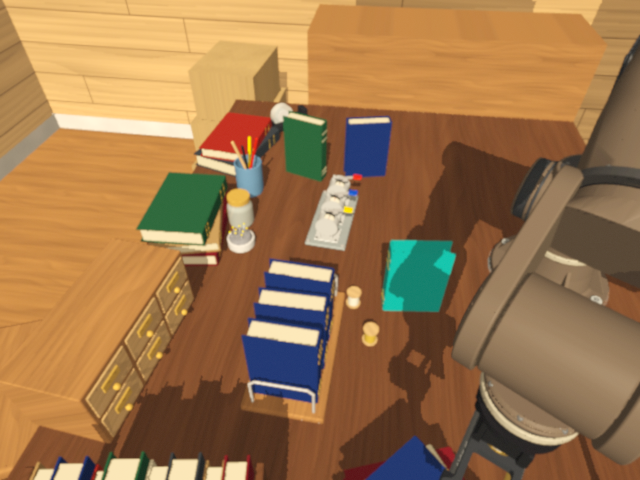

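Top view: image up is +x and left is +y. Candidates for vol4:
- Loose navy book at (472,290).
- Shelved navy books at (193,250), (219,250) and (245,250).
- Green book at (461,225).
- Turquoise book at (286,340).
- Blue flat book at (120,325).

The loose navy book at (472,290) fits. The empty bay is at about (273,255) and the blue lever at about (390,282). Next I take close crops.

```bash
python3 -c "
from h import *
crop('top0',335,190,165,130,4.8,'c1'); crop('top0',170,215,140,105,5.7,'c2')"
```

```text
(no output)
```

View pics/c1.png

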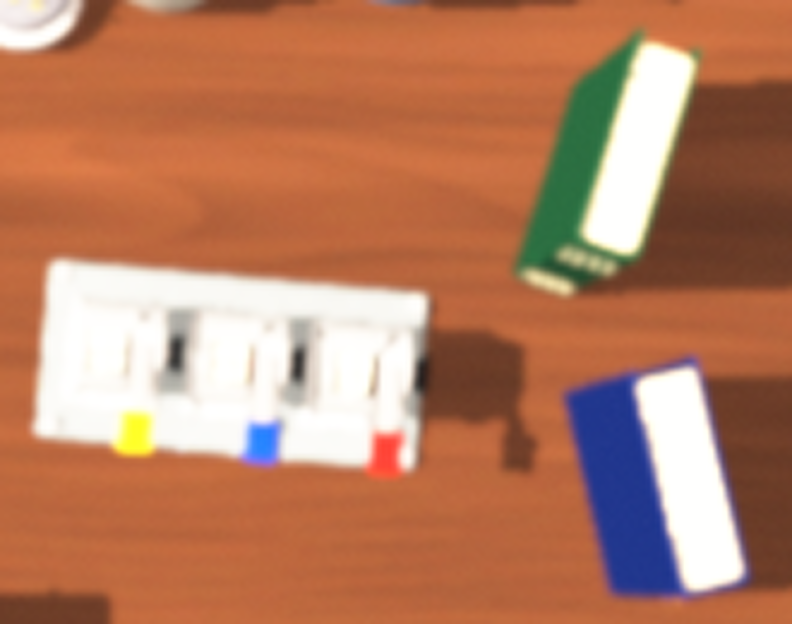

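View pics/c2.png

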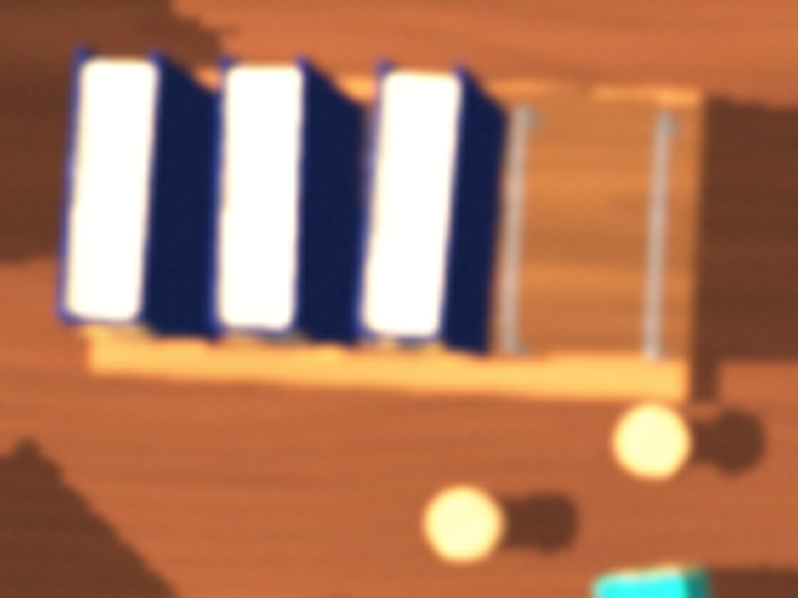

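```bash
python3 -c "
from h import *
c=load('top0')
p=lambda u,v,z:atz(c,335+u/4.8,190+v/4.8,z)
q=lambda u,v,z:atz(c,170+u/5.7,215+v/5.7,z)
T=[p(632,375,175),p(695,360,175),p(747,580,175),p(685,595,175)]
print('vol4',T,np.mean(T,0))
print('base L',p(567,392,0),p(615,592,0))
for n,a in dict(y=(134,433),b=(262,443),r=(387,455)).items(): print(n,p(*a,91))
print('plate',p(50,260,8),p(428,295,8),p(412,470,8),p(35,435,8))
print('wire5',q(665,115,88),q(653,355,88),'wire4',q(522,108,88),q(510,350,88))
print('board',q(704,92,16),q(690,397,16),q(90,370,16))
for n,a in dict(v1=[(80,55),(158,55),(143,325),(62,320)],v3=[(383,65),(463,70),(442,340),(362,335)]).items():
  t=[q(*x,191) for x in a]; print(n,t,np.mean(t,0))
print('spools',q(652,440,38),q(463,525,38),'turq',[atz(c,*x,175) for x in[(275,317),(296,316),(298,362),(280,363)]])
"
```

```text
vol4 [array([ 491.8, -309.4,  175. ]), array([ 499.8, -342.6,  175. ]), array([ 386.6, -369.3,  175. ]), array([ 378.9, -336.7,  175. ])] [ 439.275 -339.5    175.   ]
base L [ 493.3 -310.7    0. ] [ 378.8 -338.3    0. ]
y [463.5 -56.7  91. ]
b [ 458.8 -125.9   91. ]
r [ 452.9 -193.7   91. ]
plate [565.4 -12.4   8. ] [ 547.7 -228.9    8. ] [ 447.6 -219.6    8. ] [465.5  -4.8   8. ]
wire5 [579. 143.  88.] [468.9 146.5  88. ] wire4 [581.6 209.   88. ] [470.3 212.1  88. ]
board [598.9 130.   16. ] [452.6 134.2  16. ] [461.2 424.9  16. ]
v1 [array([590.7, 391. , 191. ]), array([590.9, 356.4, 191. ]), array([473.7, 359.1, 191. ]), array([475.3, 394.9, 191. ])] [532.65 375.35 191.  ]
v3 [array([587.3, 257.5, 191. ]), array([585.5, 222.7, 191. ]), array([469.1, 228.9, 191. ]), array([470.8, 263.5, 191. ])] [528.175 243.15  191.   ]
spools [431.3 150.3  38. ] [390.1 238.7  38. ] turq [array([367.2, 161.5, 175. ]), array([370.4, 110.1, 175. ]), array([258.5, 103.6, 175. ]), array([255.3, 147.5, 175. ])]
```

vol4 is at about (440,-341) with yaw 0.236, and the bay is at about (526,177.5) with yaw -0.031. The checks agree: wire spacing 66 mm, v1–v3 spacing 132 mm, thickness 34 mm. The blue pad is at (459,-126). I'll lift first and turn the tool to yaw 0.236, which is +140° about tool z.

servo_tool(
  plan=[
    [0, 0, -0.015, 0, 0, 7.1, 100],
    [0, 0, -0.015, 0, 0, 7.1, 100],
    [0, 0, -0.015, 0, 0, 7.1, 100],
    [0, 0, -0.015, 0, 0, 7.1, 100],
    [0, 0, -0.015, 0, 0, 7.1, 100],
    [0, 0, -0.015, 0, 0, 7.1, 100],
    [0, 0, -0.015, 0, 0, 7.1, 100],
    [0, 0, -0.015, 0, 0, 7.1, 100],
  ],
)

```text
t: 0.77
eef_pos: [273.5, 559.7, 332.4]
tcp_rot: [-3.133, 0.011, 1.685]
ft_force: [1.0, 0.2, 0.6]
opening: 1.001
```

servo_tool(
  plan=[
    [0, 0, 0, 0, 0, 7.1, 100],
    [0, 0, 0, 0, 0, 7.1, 100],
    [0, 0, 0, 0, 0, 7.1, 100],
    [0, 0, 0, 0, 0, 7.1, 100],
    [0, 0, 0, 0, 0, 7.1, 100],
    [0, 0, 0, 0, 0, 7.1, 100],
    [0, 0, 0, 0, 0, 7.1, 100],
    [0, 0, 0, 0, 0, 7.1, 100],
  ],
)

```text
t: 1.43
eef_pos: [273.4, 559.8, 334.1]
tcp_rot: [3.137, 0.013, 0.685]
ft_force: [-0.3, 0.5, -0.0]
opening: 0.999
```

servo_tool(
  plan=[
    [0, 0, 0, 0, 0, 6.5, 100],
    [0, 0, 0, 0, 0, 6.5, 100],
    [0, 0, 0, 0, 0, 6.5, 100],
    [0, 0, 0, 0, 0, 6.5, 100],
    [0.008, 0.037, 0, 0, 0, 0, 100],
    [0.008, 0.037, 0, 0, 0, 0, 100],
    [0.008, 0.037, 0, 0, 0, 0, 100],
    [0.008, 0.037, 0, 0, 0, 0, 100],
  ],
)

```text
t: 2.1
eef_pos: [332.4, 420.7, 330.3]
tcp_rot: [3.127, 0.016, 0.203]
ft_force: [1.5, 0.1, 0.7]
opening: 0.999
```

servo_tool(
  plan=[
    [0.008, 0.037, 0, 0, 0, 0, 100],
    [0.008, 0.037, 0, 0, 0, 0, 100],
    [0.008, 0.037, 0, 0, 0, 0, 100],
    [0.008, 0.037, 0, 0, 0, 0, 100],
    [0.008, 0.037, 0, 0, 0, 0, 100],
    [0.008, 0.037, 0, 0, 0, 0, 100],
    [0.008, 0.037, 0, 0, 0, 0, 100],
    [0.008, 0.037, 0, 0, 0, 0, 100],
  ],
)

```text
t: 2.77
eef_pos: [456.5, 129.5, 332.5]
tcp_rot: [3.126, 0.018, 0.206]
ft_force: [0.2, 0.8, 0.2]
opening: 0.999
```

```bash
cat >> h.py <<'E'
from scipy.spatial.transform import Rotation as Ro
def togo(x,y,z,yaw):
    s=env.state(); R=Ro.from_euler('xyz',s['tcp_rot']); G=Ro.from_euler('xyz',[np.pi,0,yaw])
    print('t',round(s['t'],2),'shift mm',R.inv().apply(np.array([x,y,z])-s['eef_pos']).round(1),'turn deg',(R.inv()*G).as_rotvec(degrees=True).round(2),'F',s['ft_force'].round(1),'op',round(s['opening'],3))
E
python3 -c "
from h import *
togo(440,-341,235,.236)"
```

```text
t 2.77 shift mm [-110.7  455.6  106.5] turn deg [ 0.86  1.07 -1.71] F [0.2 0.8 0.2] op 0.999
```

servo_tool(
  plan=[
    [-0.01, 0.038, 0, 0, 0, 0, 100],
    [-0.01, 0.038, 0, 0, 0, 0, 100],
    [-0.01, 0.038, 0, 0, 0, 0, 100],
    [-0.01, 0.038, 0, 0, 0, 0, 100],
    [-0.01, 0.038, 0, 0, 0, 0, 100],
    [-0.01, 0.038, 0, 0, 0, 0, 100],
    [-0.01, 0.038, 0, 0, 0, 0, 100],
    [-0.01, 0.038, 0, 0, 0, 0, 100],
  ],
)

```text
t: 3.43
eef_pos: [438.4, -199.5, 337.2]
tcp_rot: [3.127, 0.021, 0.206]
ft_force: [1.4, 0.3, -0.1]
opening: 0.999
```

```bash
python3 -c "
from h import *
togo(440,-341,235,.236)"
```

```text
t 3.43 shift mm [-25.3 137.4 104.8] turn deg [ 0.8   1.19 -1.69] F [ 1.4  0.3 -0.1] op 0.999
```

servo_tool(
  plan=[
    [-0.006, 0.035, 0.02, 0.8, 1.2, -1.7, 100],
    [-0.007, 0.035, 0.02, 0, 0, 0, 100],
    [-0.007, 0.035, 0.02, 0, 0, 0, 100],
    [-0.006, 0.034, 0.01, 0, 0, 0, 100],
    [0, 0, 0, 0, 0, 0, 100],
    [0, 0, 0, 0, 0, 0, 100],
  ],
)

```text
t: 3.93
eef_pos: [441.0, -353.4, 264.8]
tcp_rot: [-3.141, -0.002, 0.23]
ft_force: [0.1, 1.0, 0.4]
opening: 1.002
```

```bash
python3 -c "
from h import *
togo(440,-341,130,.236)
snap('side','s1'); crop('s1',280,20,200,150,4,'c3')"
```

```text
t 3.93 shift mm [  1.6 -12.2 134.8] turn deg [-0.03 -0.09 -0.35] F [0.1 1.  0.4] op 1.002
```

View pics/c3.png

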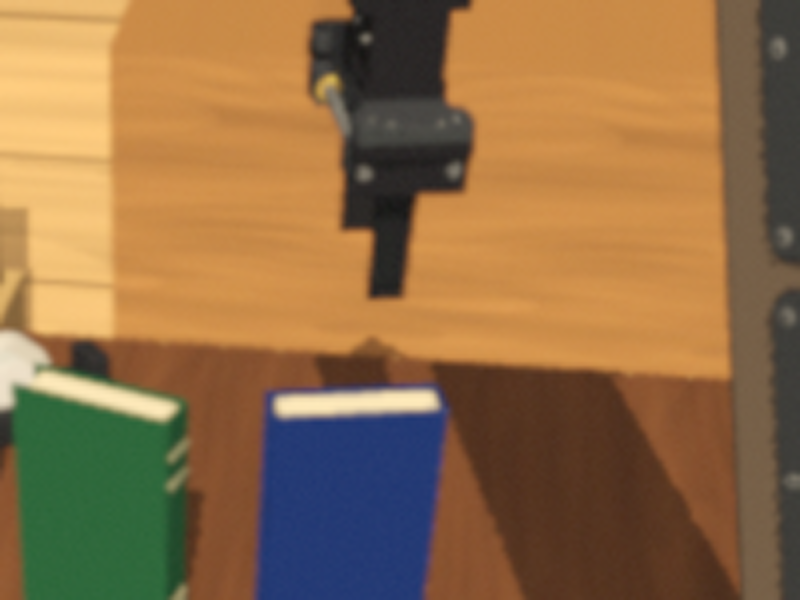

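The navy book's top in the side view spans about (347,118) to (391,118), with the gripper above it. I'll check this against the estimate.

```bash
python3 -c "
from h import *
c=load('s1')
for a in [(272,418),(448,410),(436,386),(268,392)]: print(atz(c,280+a[0]/4,20+a[1]/4,175))"
```

```text
[ 495.2 -306.1  175. ]
[ 379.4 -333.5  175. ]
[ 388.2 -365.4  175. ]
[ 501.2 -340.8  175. ]
```

servo_tool(
  plan=[
    [0.001, -0.012, 0.01, 0, 0, 0, 100],
    [0, 0, 0.03, 0, 0, 0, 100],
    [0, 0, 0.02, 0, 0, 0, 100],
    [0, 0, 0, 0, 0, 0, 100],
  ],
)

```text
t: 4.32
eef_pos: [440.4, -338.1, 205.9]
tcp_rot: [3.138, -0.004, 0.233]
ft_force: [-0.7, -0.5, -0.5]
opening: 1.001
```

Both cameras agree within 3 mm, averaging (440,-338.5). I'll descend and grip.

servo_tool(
  plan=[
    [0, 0, 0.02, 0, 0, 0, 100],
    [0, 0, 0.02, 0, 0, 0, 100],
    [0, 0, 0.02, 0, 0, 0, 100],
    [0, 0, 0.015, 0, 0, 0, 100],
    [0, 0, 0, 0, 0, 0, 100],
    [0, 0, 0, 0, 0, 0, 70],
    [0, 0, 0, 0, 0, 0, 50],
    [0, 0, 0, 0, 0, 0, 30],
  ],
)

```text
t: 4.98
eef_pos: [445.6, -335.0, 139.7]
tcp_rot: [3.128, -0.011, 0.24]
ft_force: [0.6, 0.4, -0.5]
opening: 0.848
```

servo_tool(
  plan=[
    [0, 0, 0, 0, 0, 0, 10],
    [0, 0, 0, 0, 0, 0, 10],
    [0, 0, 0, 0, 0, 0, 10],
    [0, 0, 0, 0, 0, 0, 10],
    [0, 0, 0, 0, 0, 0, 10],
  ],
)

```text
t: 5.4
eef_pos: [446.5, -335.7, 143.4]
tcp_rot: [3.124, -0.014, 0.241]
ft_force: [-0.0, 0.7, -0.1]
opening: 0.497
```

servo_tool(
  plan=[
    [0, 0, 0.006, 0, 0, 0, 0],
    [0, 0, 0.002, 0, 0, 0, 0],
    [0, 0, 0.001, 0, 0, 0, 0],
    [0, 0, 0.001, 0, 0, 0, 0],
    [0, 0, 0.001, 0, 0, 0, 0],
    [0, 0, 0.001, 0, 0, 0, 0],
  ],
)

```text
t: 5.9
eef_pos: [446.9, -336.0, 135.8]
tcp_rot: [3.122, -0.016, 0.238]
ft_force: [-3.4, 2.0, 17.1]
opening: 0.378
```

```bash
python3 -c "
from h import *
togo(440,-338.5,139,.236)"
```

```text
t 5.9 shift mm [-7.3  0.9 -3.3] turn deg [ 1.1  -0.91  0.13] F [-3.4  2.  17.1] op 0.378
```

Gripped at opening 0.378, which is 36 mm. I'll lift.

servo_tool(
  plan=[
    [0, 0, -0.01, 0, 0, 0, 0],
    [0, 0, -0.02, 0, 0, 0, 0],
    [0, 0, -0.025, 0, 0, 0, 0],
    [0, 0, -0.025, 0, 0, 0, 0],
    [0, 0, -0.025, 0, 0, 0, 0],
    [0, 0, -0.025, 0, 0, 0, 0],
    [0, 0, -0.02, 0, 0, 0, 0],
    [0, 0, -0.01, 0, 0, 0, 0],
  ],
)

```text
t: 6.57
eef_pos: [441.3, -331.7, 297.6]
tcp_rot: [3.136, -0.007, 0.238]
ft_force: [0.0, -0.3, -4.1]
opening: 0.375
```

```bash
python3 -c "
from h import *
togo(450,177.5,300,-.031)"
```

```text
t 6.57 shift mm [ 128.4 -492.8   -4.3] turn deg [ 0.28 -0.47 15.4 ] F [ 0.  -0.3 -4.1] op 0.375
```

servo_tool(
  plan=[
    [0.002, -0.01, 0, 0, 0, 0, 0],
    [0.005, -0.018, 0, 0, 0, 0, 0],
    [0.006, -0.025, 0, 0, 0, 0, 0],
    [0.006, -0.025, 0, 0, 0, 0, 0],
    [0.006, -0.025, 0, 0, 0, 0, 0],
    [0.006, -0.025, 0, 0, 0, 0, 0],
    [0.006, -0.025, 0, 0, 0, 0, 0],
    [0.006, -0.025, 0, 0, 0, 0, 0],
  ],
)

```text
t: 7.23
eef_pos: [437.3, -140.2, 291.3]
tcp_rot: [3.141, -0.001, 0.231]
ft_force: [0.7, 0.3, -3.6]
opening: 0.378
```

servo_tool(
  plan=[
    [0.006, -0.025, 0, 0, 0, 2, 0],
    [0.006, -0.025, 0, 0, 0, 2, 0],
    [0.006, -0.025, 0, 0, 0, 2, 0],
    [0.005, -0.025, 0, 0, 0, 2, 0],
    [0.004, -0.025, 0, 0, 0, 2, 0],
    [0.003, -0.025, 0, 0, 0, 2, 0],
    [0.002, -0.02, 0, 0, 0, 2, 0],
    [0, -0.012, 0, 0, 0, 1, 0],
  ],
)

```text
t: 7.9
eef_pos: [438.6, 60.7, 283.2]
tcp_rot: [-3.138, 0.013, -0.041]
ft_force: [-0.6, 0.0, -3.4]
opening: 0.381
```

```bash
python3 -c "
from h import *
togo(500,177.5,300,-.031)"
```

```text
t 7.9 shift mm [  56.3 -119.3  -17.1] turn deg [-0.2   0.77 -0.59] F [-0.6  0.  -3.4] op 0.381
```

servo_tool(
  plan=[
    [0.012, -0.012, -0.002, 0, 0, 0, 0],
    [0.02, -0.022, -0.002, 0, 0, 0, 0],
    [0.02, -0.022, -0.002, 0, 0.4, 0, 0],
    [0.02, -0.022, -0.002, 0, 0.4, -0.5, 0],
    [0.01, -0.018, -0.002, 0, 0, 0, 0],
    [0.006, -0.01, -0.001, 0, 0, 0, 0],
    [0, -0.003, 0, 0, 0, 0, 0],
    [0, 0, 0, 0, 0, 0, 0],
  ],
)

```text
t: 8.57
eef_pos: [525.4, 177.1, 284.4]
tcp_rot: [-3.14, 0.015, -0.029]
ft_force: [-0.7, -1.0, -3.5]
opening: 0.378
```

```bash
python3 -c "
from h import *
togo(532,178,265,-.031)
snap('top','t2');snap('side','s2')
a=cv2.imread('pics/t2.png')[200:320,170:330];b=cv2.imread('pics/s2.png')[150:420,220:420]
cv2.imwrite('pics/c4.png',np.hstack([cv2.resize(a,(480,360),interpolation=2),cv2.resize(b,(267,360),interpolation=2)]))
cv2.imwrite('pics/c5.png',cv2.resize(b,None,fx=2.2,fy=2.2,interpolation=2))"
```

```text
t 8.57 shift mm [ 6.9 -1.  19.3] turn deg [-0.07  0.87  0.13] F [-0.7 -1.  -3.5] op 0.378
```

View pics/c5.png

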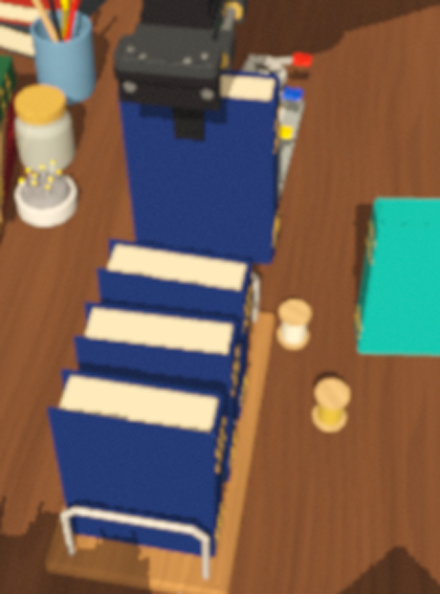

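The book hangs level over the empty end bay, with its front bottom corner at side pixel (343.6,269) and its front top corner at (346,195). I'll measure the corner.

```bash
python3 -c "
from h import *
c=load('s2')
f=lambda a,z:atz(c,220+a[0]/2.2,150+a[1]/2.2,z)
for z in (145,149): print('front bottom',f((273,262),z),'front top',f((278,101),z+175), 'back top',f((120,95),z+175))
print('predicted', 526-60+.5, 177.5+18)
"
```

```text
front bottom [455.3 188.7 145. ] front top [459.3 187.  320. ] back top [577.8 197.  320. ]
front bottom [455.1 192.4 149. ] front top [459.  192.2 324. ] back top [576.5 202.1 324. ]
predicted 466.5 195.5
```

servo_tool(
  plan=[
    [0.004, 0, 0.02, 0, 0.4, 0, 0],
    [0.002, 0, 0.02, 0, 0.4, 0, 0],
    [0, 0, 0, 0, 0, 0, 0],
  ],
)

```text
t: 8.92
eef_pos: [529.8, 173.4, 245.1]
tcp_rot: [-3.14, -0.002, -0.032]
ft_force: [-0.4, 0.3, -3.8]
opening: 0.378
```

```bash
python3 -c "
from h import *
togo(532,178,152,-.031)"
```

```text
t 8.92 shift mm [ 1.9 -4.5 93.1] turn deg [-0.07 -0.13 -0.05] F [-0.4  0.3 -3.8] op 0.378
```

servo_tool(
  plan=[
    [0.003, -0.005, 0.005, 0, 0, 0, 0],
    [0.001, 0, 0.02, 0, 0, 0, 0],
    [0, 0, 0.02, 0, 0, 0, 0],
    [0, 0, 0.015, 0, 0, 0, 0],
    [0, 0, 0.005, 0, 0, 0, 0],
    [0, 0, 0, 0, 0, 0, 0],
  ],
)

```text
t: 9.42
eef_pos: [535.5, 176.7, 183.1]
tcp_rot: [-3.139, -0.007, -0.036]
ft_force: [0.1, -0.8, -3.3]
opening: 0.374
```

```bash
python3 -c "
from h import *
togo(534,178,152,-.031)"
```

```text
t 9.42 shift mm [-1.8 -1.2 31. ] turn deg [-0.15 -0.42 -0.3 ] F [ 0.1 -0.8 -3.3] op 0.374
```

servo_tool(
  plan=[
    [-0.001, -0.001, 0.01, 0, -0.2, -0.2, 0],
    [0, 0, 0.008, 0, 0, 0, 0],
    [0, 0, 0.005, 0, 0, 0, 0],
    [0, 0, 0.002, 0, 0, 0, 0],
    [0, 0, 0, 0, 0, 0, 0],
  ],
)

```text
t: 9.83
eef_pos: [536.0, 178.0, 159.0]
tcp_rot: [-3.138, -0.008, -0.033]
ft_force: [-0.1, -0.9, -1.9]
opening: 0.379
```

```bash
python3 -c "
from h import *
togo(534,178,152,-.031)"
```

```text
t 9.83 shift mm [-2.1  0.1  7. ] turn deg [-0.21 -0.45 -0.11] F [-0.1 -0.9 -1.9] op 0.379
```

servo_tool(
  plan=[
    [-0.001, 0, 0.003, 0, 0, 0, 0],
    [0, 0, 0.002, 0, 0, 0, 0],
    [0, 0, 0.001, 0, 0, 0, 0],
    [0, 0, 0.001, 0, 0, 0, 0],
  ],
)

```text
t: 10.17
eef_pos: [535.4, 178.2, 152.2]
tcp_rot: [-3.138, -0.009, -0.033]
ft_force: [0.6, -0.0, -2.6]
opening: 0.376
```

```bash
python3 -c "
from h import *
togo(534,178,152,-.031)"
```

```text
t 10.17 shift mm [-1.4  0.3  0.2] turn deg [-0.23 -0.53 -0.1 ] F [ 0.6 -0.  -2.6] op 0.376
```

servo_tool(
  plan=[
    [0, 0, 0.001, 0, 0, 0, 0],
    [0, 0, 0.001, 0, 0, 0, 0],
    [0, 0, 0.001, 0, 0, 0, 0],
  ],
)

```text
t: 10.42
eef_pos: [535.4, 178.3, 152.0]
tcp_rot: [-3.137, -0.011, -0.033]
ft_force: [-4.1, -0.8, 8.1]
opening: 0.379
```

The book has touched the board: upward force is 8 N and the height matches. I'll open slightly to 54%, since the gap to vol3 is limited.

servo_tool(
  plan=[
    [0, 0, 0, 0, 0, 0, 42],
    [0, 0, 0, 0, 0, 0, 46],
    [0, 0, 0, 0, 0, 0, 50],
    [0, 0, 0, 0, 0, 0, 54],
    [0, 0, 0, 0, 0, 0, 54],
    [0, 0, 0, 0, 0, 0, 54],
  ],
)

```text
t: 10.92
eef_pos: [536.5, 178.6, 153.6]
tcp_rot: [-3.136, -0.015, -0.033]
ft_force: [-0.3, -0.5, 0.6]
opening: 0.537
```

servo_tool(
  plan=[
    [0, 0, -0.005, 0, 0, 0, 54],
    [0, 0, -0.015, 0, 0, 0, 54],
    [0, 0, -0.02, 0, 0, 0, 54],
    [0, 0, -0.025, 0, 0, 0, 54],
    [0, 0, -0.025, 0, 0, 0, 54],
    [0, 0, -0.025, 0, 0, 0, 54],
  ],
)

```text
t: 11.42
eef_pos: [532.8, 177.5, 268.8]
tcp_rot: [-3.139, -0.004, -0.033]
ft_force: [0.0, 1.0, -0.7]
opening: 0.543
```

```bash
python3 -c "
from h import *
togo(459,-126,240,-.075)"
```

```text
t 11.42 shift mm [-63.9 305.8  27.8] turn deg [-0.15 -0.21  2.41] F [ 0.   1.  -0.7] op 0.543
```

Released, with the arm clear at z 269. I'll verify the placement as I move to the pad, shutting the fingers on the way.

servo_tool(
  plan=[
    [-0.003, 0.015, 0, 0, 0, 0.3, 54],
    [-0.006, 0.03, 0, 0, 0, 0.3, 40],
    [-0.007, 0.035, 0, 0, 0, 0.3, 20],
    [-0.007, 0.035, 0, 0, 0, 0.3, 0],
    [-0.007, 0.035, 0, 0, 0, 0.3, 0],
    [-0.007, 0.035, 0, 0, 0, 0.3, 0],
    [-0.007, 0.035, 0, 0, 0, 0.3, 0],
    [-0.007, 0.03, 0, 0, 0, 0.3, 0],
  ],
)

```text
t: 12.08
eef_pos: [468.9, -73.5, 276.4]
tcp_rot: [-3.136, -0.018, -0.067]
ft_force: [0.3, 0.4, -0.8]
opening: 0.106
```

```bash
python3 -c "
from h import *
togo(458,-126,150,-.075)
snap('top','t3'); a=cv2.imread('pics/t3.png')[205:310,170:310]
c=snap('side','s3');b=c['img'][40:340,230:400]
cv2.imwrite('pics/c6.png',np.hstack([cv2.resize(a,(460,345),interpolation=2),cv2.resize(b,(195,345),interpolation=2)]))
cv2.imwrite('pics/c7.png',cv2.resize(a,None,fx=5.7,fy=5.7,interpolation=2))"
```

```text
t 12.08 shift mm [ -9.7  53.8 126. ] turn deg [-0.33 -1.04  0.46] F [ 0.3  0.4 -0.8] op 0.106
```

View pics/c6.png

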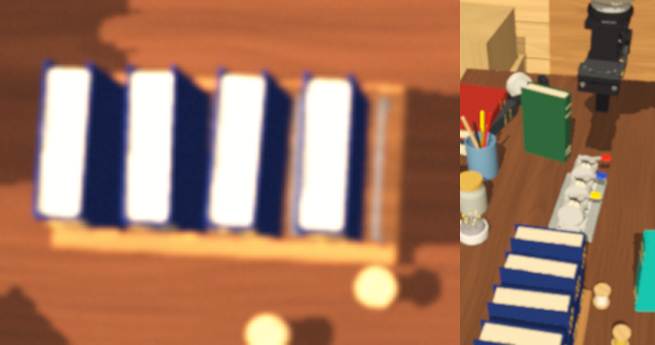

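vol4 stands upright in line with the other three (top-view centre ≈ (269,252)), and the spools are untouched. I'll go on to the pad.

```bash
python3 -c "
from h import *
c=load('t3'); k=460/140
P=[atz(c,170+u/k,205+v/k,191) for u,v in[(303,75),(353,77),(347,238),(296,232)]]; print(P,np.mean(P,0))"
```

```text
[array([584.4, 195.5, 191. ]), array([583.2, 158.1, 191. ]), array([463.3, 160.2, 191. ]), array([467.2, 198.1, 191. ])] [524.525 177.975 191.   ]
```

servo_tool(
  plan=[
    [-0.003, 0.02, 0.02, -0.2, -0.5, 0.2, 0],
    [-0.003, 0.02, 0.025, -0.1, -0.5, 0.2, 0],
    [-0.002, 0.008, 0.03, 0, 0, 0, 0],
    [0, 0, 0.025, 0, 0, 0, 0],
    [0, 0, 0.01, 0, 0, 0, 0],
    [0, 0, 0, 0, 0, 0, 0],
  ],
)

```text
t: 12.68
eef_pos: [459.4, -124.3, 165.6]
tcp_rot: [3.14, -0.008, -0.081]
ft_force: [0.6, 0.8, -0.1]
opening: 0.002
```

```bash
python3 -c "
from h import *
togo(458,-126,105,-.075)
c=snap('side','s4'); print(proj(c,[459,-126,91]), proj(c,env.state()['eef_pos']))
crop('s4',300,120,110,82,7,'c8')"
```

```text
t 12.68 shift mm [-1.7  1.7 60.6] turn deg [ 0.08 -0.44 -0.34] F [ 0.6  0.8 -0.1] op 0.002
[354.1 191.7] [355.6 166.9]
```

View pics/c8.png

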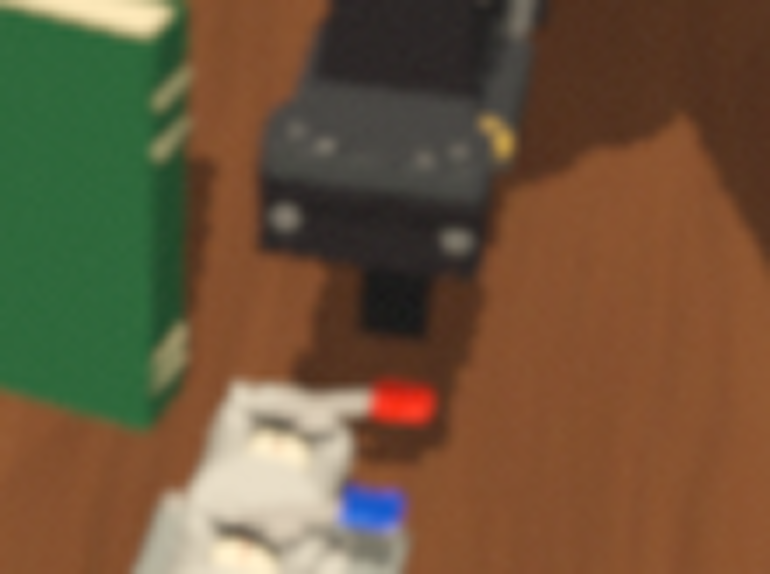

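The blue pad is at side pixel (353.4,192.1), against (354.1,191.7) predicted, so its position is confirmed. vol4 measures (524.5,178), within 2 mm of the bay centre. I'll approach the pad.

servo_tool(
  plan=[
    [-0.002, 0.002, 0.02, 0, -0.4, -0.3, 0],
    [0, 0, 0.02, 0, 0, 0, 0],
    [0, 0, 0.012, 0, 0, 0, 0],
    [0, 0, 0.004, 0, 0, 0, 0],
    [0, 0, 0, 0, 0, 0, 0],
  ],
)

```text
t: 13.15
eef_pos: [461.7, -125.3, 114.0]
tcp_rot: [3.137, -0.01, -0.072]
ft_force: [0.8, 0.5, 0.3]
opening: 0.001
```

```bash
python3 -c "
from h import *
togo(457.5,-126,98,-.075)"
```

```text
t 13.15 shift mm [-4.3  0.9 16. ] turn deg [ 0.24 -0.55  0.15] F [0.8 0.5 0.3] op 0.001
```

servo_tool(
  plan=[
    [-0.004, 0.001, 0.008, 0.2, -0.5, 0, 0],
    [-0.001, 0, 0.005, 0, 0, 0, 0],
    [0, 0, 0.002, 0, 0, 0, 0],
    [0, 0, 0, 0, 0, 0, 0],
  ],
)

```text
t: 13.48
eef_pos: [458.0, -126.1, 100.8]
tcp_rot: [3.14, -0.005, -0.071]
ft_force: [-0.1, -0.3, -0.7]
opening: 0.002
```

```bash
python3 -c "
from h import *
togo(457.5,-126,98,-.075)"
```

```text
t 13.48 shift mm [-0.6 -0.   2.8] turn deg [ 0.11 -0.27  0.22] F [-0.1 -0.3 -0.7] op 0.002
```

First stroke down, gently.

servo_tool(
  plan=[
    [-0.001, 0, 0.006, 0, -0.2, 0, 0],
    [-0.001, 0, 0.006, 0, 0, 0, 0],
    [-0.001, 0, 0.006, 0, 0, 0, 0],
    [-0.001, 0, 0.005, 0, 0, 0, 0],
    [0, 0, 0.003, 0, 0, 0, 0],
  ],
)

```text
t: 13.9
eef_pos: [454.3, -126.1, 73.9]
tcp_rot: [3.139, -0.003, -0.071]
ft_force: [-1.6, -0.5, 6.0]
opening: 0.008
```

servo_tool(
  plan=[
    [0, 0, 0.002, 0, 0, 0, 0],
    [0, 0, 0.002, 0, 0, 0, 0],
  ],
)

```text
t: 14.07
eef_pos: [454.4, -126.3, 70.9]
tcp_rot: [3.138, -0.004, -0.071]
ft_force: [-11.9, 3.7, 56.7]
opening: 0.006
```

At the lower stop (z ≈ 71, force 57 N, harder than needed). I'll raise and press more lightly on the next strokes.

servo_tool(
  plan=[
    [0.001, 0, -0.01, 0, 0, 0, 0],
    [0.001, 0, -0.012, 0, 0, 0, 0],
    [0, 0, -0.006, 0, 0, 0, 0],
    [0, 0, 0, 0, 0, 0, 0],
    [0, 0, 0, 0, 0, 0, 0],
  ],
)

```text
t: 14.48
eef_pos: [456.5, -126.5, 99.5]
tcp_rot: [3.138, -0.005, -0.072]
ft_force: [-0.0, 0.8, -0.4]
opening: 0.006
```

```bash
python3 -c "
from h import *
togo(457.5,-126,72,-.075)
snap('top','t5')
a=[cv2.resize(cv2.imread(f'pics/{f}.png')[245:300,335:430],None,fx=7,fy=5,interpolation=2) for f in('top0','t5')]
cv2.imwrite('pics/c9.png',np.vstack(a))"
```

```text
t 14.48 shift mm [ 0.8 -0.7 27.5] turn deg [ 0.21 -0.3   0.19] F [-0.   0.8 -0.4] op 0.006
```

servo_tool(
  plan=[
    [0, 0, 0.006, 0, -0.2, 0, 0],
    [-0.001, 0, 0.006, 0, 0, 0, 0],
    [-0.001, 0, 0.006, 0, 0, 0, 0],
    [0, 0, 0.005, 0, 0, 0, 0],
    [0, 0, 0.003, 0, 0, 0, 0],
    [0, 0, 0.001, 0, 0, 0, 0],
  ],
)

```text
t: 15.03
eef_pos: [454.2, -126.6, 70.8]
tcp_rot: [3.138, -0.002, -0.071]
ft_force: [-12.6, 4.4, 54.1]
opening: 0.005
```

servo_tool(
  plan=[
    [0.001, 0, -0.01, 0, 0, 0, 0],
    [0.001, 0, -0.012, 0, 0, 0, 0],
    [0, 0, -0.006, 0, 0, 0, 0],
    [0, 0, 0, 0, 0, 0, 0],
    [0, 0, 0, 0, 0, 0, 0],
  ],
)

```text
t: 15.45
eef_pos: [455.6, -126.5, 97.8]
tcp_rot: [3.138, -0.0, -0.072]
ft_force: [0.6, 0.1, -0.7]
opening: 0.003
```

servo_tool(
  plan=[
    [0, 0, 0.006, 0, -0.2, 0, 0],
    [-0.001, 0, 0.006, 0, 0, 0, 0],
    [-0.001, 0, 0.006, 0, 0, 0, 0],
    [0, 0, 0.005, 0, 0, 0, 0],
    [0, 0, 0.002, 0, 0, 0, 0],
    [0, 0, 0.001, 0, 0, 0, 0],
  ],
)

```text
t: 15.95
eef_pos: [453.2, -126.6, 70.5]
tcp_rot: [3.137, 0.002, -0.072]
ft_force: [-12.2, 5.4, 52.2]
opening: 0.007
```

servo_tool(
  plan=[
    [0.002, 0, -0.01, 0, 0, 0, 0],
    [0.002, 0, -0.012, 0, 0, 0, 0],
    [0, 0, -0.008, 0, 0, 0, 0],
    [0, 0, 0, 0, 0, 0, 0],
    [0, 0, 0, 0, 0, 0, 0],
  ],
)

```text
t: 16.37
eef_pos: [456.1, -126.4, 99.1]
tcp_rot: [3.138, 0.005, -0.072]
ft_force: [-1.2, 0.3, 0.1]
opening: 0.005
```

servo_tool(
  plan=[
    [0, 0, 0.006, 0, 0, 0, 0],
    [-0.001, 0, 0.006, 0, 0, 0, 0],
    [-0.001, 0, 0.006, 0, 0, 0, 0],
    [0, 0, 0.005, 0, 0, 0, 0],
    [0, 0, 0.002, 0, 0, 0, 0],
  ],
)

```text
t: 16.78
eef_pos: [453.5, -126.5, 70.7]
tcp_rot: [3.138, 0.005, -0.072]
ft_force: [-10.2, 3.4, 61.8]
opening: 0.008
```

Fourth stroke reached the stop. I'll raise well clear and check.

servo_tool(
  plan=[
    [0.001, 0, -0.01, 0, 0, 0, 0],
    [0, 0, -0.015, 0, 0, 0, 0],
    [0, 0, -0.03, 0, 0, 0, 0],
    [0, 0, -0.035, 0, 0, 0, 0],
    [0, 0, -0.035, 0, 0, 0, 0],
    [-0.02, 0, -0.03, 0, 0, 0, 0],
    [-0.03, 0, -0.02, 0, 0, 0, 0],
    [-0.03, 0, 0, 0, 0, 0, 0],
  ],
)

```text
t: 17.45
eef_pos: [376.3, -120.7, 246.3]
tcp_rot: [-3.141, 0.015, -0.071]
ft_force: [0.0, 0.3, 0.1]
opening: 0.006
```

servo_tool(
  plan=[
    [-0.01, -0.035, 0, 0, 0, 0, 0],
    [0, -0.04, 0, 0, 0, 0, 0],
    [0, -0.04, 0, 0, 0, 0, 0],
    [0, -0.04, 0, 0, 0, 0, 0],
    [0, -0.03, 0, 0, 0, 0, 0],
    [0, 0, 0, 0, 0, 0, 0],
    [0, 0, 0, 0, 0, 0, 0],
  ],
)

```text
t: 18.03
eef_pos: [374.7, 69.4, 243.4]
tcp_rot: [3.141, 0.017, -0.082]
ft_force: [-1.0, -0.3, -0.5]
opening: 0.003
```

```bash
python3 -c "
from h import *
togo(400,0,200,0)
snap('top','t6'); snap('side','s6')
a=[cv2.resize(cv2.imread(f'pics/{f}.png')[245:295,340:430],None,fx=5,fy=5,interpolation=2) for f in('top0','t6')]
b=[cv2.resize(cv2.imread(f'pics/{f}.png')[170:250,300:365],None,fx=3.125,fy=3.125,interpolation=2) for f in('side0','s6')]
cv2.imwrite('pics/c9.png',np.hstack([np.vstack(a),np.vstack(b)]))
d=cv2.absdiff(cv2.imread('pics/side0.png'),cv2.imread('pics/s6.png'))
f=cv2.imread('pics/t6.png')[150:330,160:500]; cv2.imwrite('pics/c10.png',cv2.resize(f,None,fx=2.3,fy=2.3))"
```

```text
t 18.03 shift mm [31.6 67.  42.9] turn deg [-0.01  0.96 -4.68] F [-1.  -0.3 -0.5] op 0.003
```

View pics/c9.png

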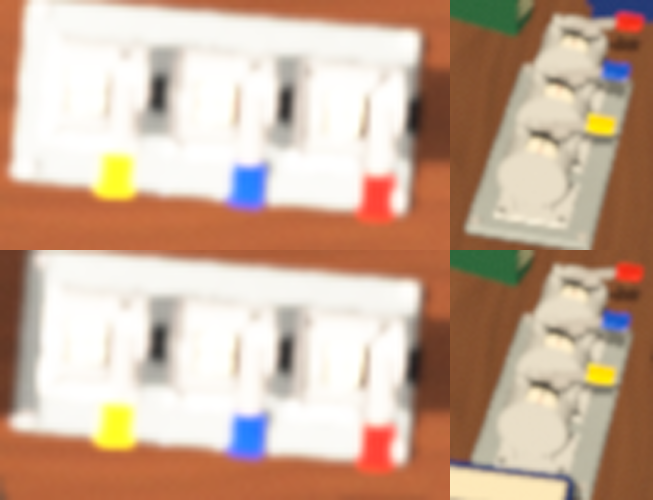

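View pics/c10.png

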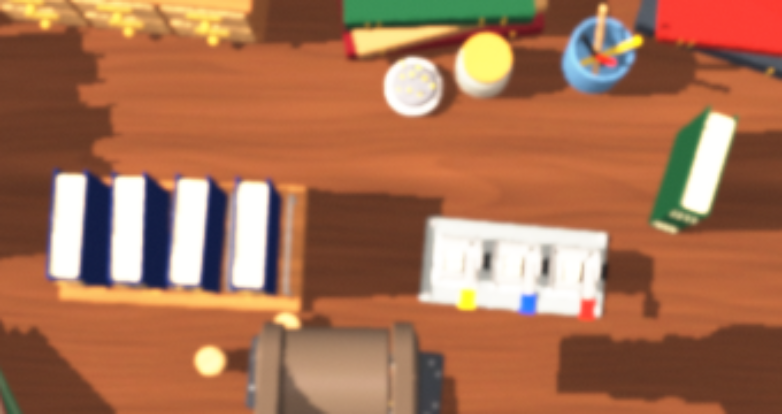

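The final pictures show all three levers up, vol4 in the bay and everything else in place. The wheel marks can't be read at this resolution. Even so, all four strokes reached the hard stop (52–62 N at z ≈ 71), and between strokes the tool rose to at least 97.8, above the pad's rest height of 91. I'm handing in.

```bash
python3 -c "
from h import *
print(env.job_done(), env.state()['ft_force'].round(1))"
```

```text
the job is handed in; nothing more can be done
the job is handed in; nothing more can be done
```

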